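# Dress the edge of a clamped sheet with a hand file

### The arm

A 6-joint arm with a two-finger parallel gripper is mounted at the origin on the work surface. World frame = base frame: x ahead of the robot, y to its left, z up, the work surface at z = 0. Lengths are in m, angles in rad, forces in N, time in s.
With the tool pointing down it reaches from about 0.35 to 0.975 m from the base axis. Payload 4.9 kg.
Tool frame: the origin (TCP) lies between the finger pads; the fingertips stand 14 mm ahead of it and the grasp point (between the pads) lies 5 mm behind it (bot.finger_overhang is the distance from the TCP to the fingertips, in m); z points along the fingers, y is the line along which they close (so a half turn about z gives the same grasp; the last joint's range is limited). The gripper opens to 85 mm and grips with 20 to 120 N. Pads are 22 mm wide; open, the fingers measure 114 mm over their backs; the gripper's body (76 mm by 85 mm) begins 54 mm behind the grasp point. The pads swing forward as they close: fully open they stand 13 mm farther back than shut.
Start: joints at [1.214, 0.053, 1.613, -0, 1.476, -0.119], TCP at [0.147, 0.607, 0.245] pointing down, gripper open.
Joint ranges: [-3.01, 3.01], [-1.01, 2.22], [0.06, 2.58], [-1.02, 4.17], [0.09, 2.62], [-3.14, 3.14]. Speed limits (rad/s): [2.57, 2.57, 3.14, 3.14, 3.14, 3.14].

### API

Orientations are given as a unit quaternion [x, y, z, w].
In Python, from cell import bot gives the robot as it stands.
- The arm moves only by the shell command python3 -m handwheel 'ROWS' [OPENING] [FORCE]. ROWS is JSON, a list of rows, each a list of 6 numbers: the shift along the world's x, y, z in m, then the turn, a rotation vector about the world's x, y, z in degrees. A call has exactly 10 rows; each row shifts and turns the commanded pose from where the row before left it; what a row does not reach is not made up. A row lasts 1/8 s, in which the tool goes at most 62.5 mm and 10.7 degrees, less where a joint would pass 70% of its speed; a pose out of reach is approached as far as the arm can. A call is refused whole if a number of a shift passes 0.0625 or a number of a turn 10.7, either way. A call with a gripper value outside its range is refused whole. OPENING is the closure in counts, from 0 (fully open) to 255 (shut), set as the call begins (- or left out, the last holds). The fingers move at their own pace and stop on an object; FORCE is the grip in N (left out, the last holds). Time passes only in rows, so rows that do not move let the fingers close, or fill a call up. It gives the time, the measured TCP pose, the force, the opening and the grip force at its end, in the units of the state.
- bot.get_obs(): the state, without advancing time (a new reading comes with each control period).
- bot.snapshot(name): name is "scene" or "top"; returns a dict with "frame" (480x640x3 uint8, red, green, blue), "fovy" (degrees; the focal length in pixels is half the picture's height over the tangent of half this angle, whatever the lens; pixels are square), "cx", "cy" (the principal point, pixels), "k1" (the pictures are not rectified: a ray, as slopes to the right and down, at radius r is drawn at 1 + k1 r^2 times it, then the intrinsics apply), "pose" (4x4, takes a point from camera to world coordinates). Camera axes: x right, y down, z forward; pixel columns grow to the right and rows downward; lengths in m; the calibration is good to about 2 mm. A picture is of the moment at which its call begins. There is no depth.
- bot.finish_job(): hands the job in; it is judged then, once.
The state is a dict: "clock": time; "joint_pos": joint angles; "dq": joint speeds; "joint_efforts": joint torques, N m; "tcp_pos": TCP position; "eef_rot": TCP orientation; "force": force on the tool from outside, world axes, zero at the start; "moment": the same for the moment, N m; "width": finger opening in m; "finger_force": force on a finger pad.
Only numpy, scipy, OpenCV 4.12 (cv2) and the standard library are available. Lean on these libraries where they do the work, as an engineer would, in place of code of your own. Each camera call takes 0.05 s, during which the arm holds its last target. There are 200 camera calls.

### The job

Draw the file by its blade out from under the hood of its rack, lay it down flat on the bench, let it go and take it again by its handle. With the file level and square across the sheet standing in the vice, push it away from you over the sheet's upper edge three times with light pressure, each time from the front part of the blade (near the tip) to the rear part (near the handle), and lift it clear of the edge at the end of every stroke before bringing it back: never drag it backwards on the edge. Then lay the file down flat on the bench, clear of the vice and out of the hood, let go, and leave the other things where they are.

Things in the scene. Friction and masses are not known exactly. Their poses are not given: they have to be found in the camera images.
- file: loose hand file, 0.2 kg. Origin under the heel (where orange handle meets steel blade), level with the handle's underside; x points to the blade's tip, z up. Handle x -100 to 0, 24 wide, z 0 to 24, flat-sided. Blade x 0 to 150, 22 wide, z 5 to 11; its underside files. Balances 50 mm ahead of the heel: laid on the bench, its tip dips 5 mm. At the start the handle is under the rack's hood
- file_handle (a point): centre of the file's handle (50 mm behind the heel, half-way up), axes as the file's
- file_blade (a point): point of the file's blade 55 mm ahead of the heel, half-way through its thickness, near the balance point: the place to grip the blade. Axes as the file's
- file_heel (a point): heel of the blade: where the blade's underside meets the handle, 150 mm behind the tip; axes as the file's
- rack: fixed wooden file rack; origin on the bench below the hood's mouth, x out of the hood along the blade, z up. Board 4 thick, 70 wide, x -110 to 160. Hood over x -110 to 0, inside 50 wide, 45 high, closed at top and back, outside 66 wide, 55 high. A rest 5 high on the board at x 126 to 138 bears the blade
- rack_mouth (a point): middle of the hood's mouth, 16 mm above the bench, axes as the rack's. The handle comes free when drawn 100 mm or more along x, best raised 5 to 10 mm. The bench straight ahead of the robot (0.42 to 0.70 m ahead, 70 to 110 mm to its left) is always free: room to lay the file down
- vice_edge (a point): middle of the upper edge of the tin sheet when unbent, 100 mm above the bench, on the fixed blue vice. The edge runs along y, 80 long, 3 thick; x is the stroke direction, away from the robot; z up. Jaws: 84 wide, 37 mm either side along x, 42 mm below the edge. Foot 16 high, x -65 to 85; screw handle x 37 to 87, up to 40 mm above the bench
- sheet (a joint): lean of the springy sheet about the jaw line 42 mm below its edge, rad: 0 upright, positive leaning along vice_edge's x (as the forward stroke drags it), negative the other way. Spring 2 N m/rad: 3 N of drag at the edge leans it about 0.06 rad; it springs back when free. Limits -0.35 to 0.35
- pot_mid (a point): middle of a loose white pot, 68 mm across, 70 high (bystander)
- jar_mid (a point): middle of a loose jar with a lid, 60 mm across, 75 high (bystander)
- brush_grip (a point): grip of a loose hand brush lying on the bench, about 200 mm long (bystander)
- blanks_mid (a point): middle of a loose stack of tin blanks, 132 x 65 mm, 12 high (bystander)

How it is judged:
By the outcome, as a careful person would: the job done as asked, in the order asked, and still so for the second after the job is handed in, with the robot touching nothing.
It also fails if it takes over 67 s, if anything falls off the work surface, if the arm or the gripper's body presses on something with over 40 N, if the wrist force passes 120 N, or if a joint passes its speed limit or range.

## Working session

There is one attempt and no reset: what is moved stays moved. The work goes in short steps, Python scripts to look and compute and a shell command to move; the robot and the scene stay as the last step left them, time stands still between calls to the robot, and variables do not carry over. Pictures are saved under pics/ and viewed, at most 10 in all, crops included, and the job is handed in when it is done.

```bash
mkdir -p pics; ls; cat > h.py <<'E'
import numpy as np,cv2
from cell import bot
def snap(n,save=None):
    s=bot.snapshot(n)
    if save: cv2.imwrite('pics/'+save,s['frame'][:,:,::-1])
    return s
def K(s):
    f=240/np.tan(np.radians(s['fovy'])/2); return np.array([[f,0,s['cx']],[0,f,s['cy']],[0,0,1]]),np.array([s['k1'],0,0,0,0.])
def rays(s,px):
    k,d=K(s); p=cv2.undistortPointsIter(np.array(px,float).reshape(-1,1,2),k,d,None,None,(3,50,1e-9)).reshape(-1,2)
    T=np.array(s['pose']); return T[:3,3],np.c_[p,np.ones(len(p))]@T[:3,:3].T
def onz(s,px,z):
    o,r=rays(s,px); return o+r*((z-o[2])/r[:,2])[:,None]
def proj(s,P):
    k,d=K(s);T=np.linalg.inv(np.array(s['pose']))
    return cv2.projectPoints(np.array(P,float).reshape(-1,3),cv2.Rodrigues(T[:3,:3])[0],T[:3,3],k,d)[0].reshape(-1,2)
def tri(s1,p1,s2,p2):
    o1,r1=rays(s1,[p1]);o2,r2=rays(s2,[p2]);r1=r1[0];r2=r2[0]
    t=np.linalg.lstsq(np.c_[r1,-r2],o2-o1,rcond=None)[0]
    a=o1+t[0]*r1;b=o2+t[1]*r2;return (a+b)/2,np.linalg.norm(a-b)
E
python3 - <<'E'
from h import *
for n in('scene','top'):
    s=snap(n,n+'0.png');print(n,s['fovy'],s['cx'],s['cy'],s['k1'],np.round(s['pose'],3).tolist())
print(bot.get_obs())
E
```

```text
pics
scene 51.97106689869148 319.7267711824093 234.81570049686025 -0.09117999926207648 [[-0.869, 0.4, -0.292, 0.951], [0.495, 0.716, -0.492, 0.593], [0.012, -0.572, -0.82, 1.084], [0.0, 0.0, 0.0, 1.0]]
top 45.157314067012216 316.30750572577773 248.87261711453095 -0.11437708856676085 [[0.001, -0.997, 0.076, 0.494], [-1.0, -0.0, 0.008, -0.029], [-0.008, -0.076, -0.997, 1.407], [0.0, 0.0, 0.0, 1.0]]
{'clock': 0.1, 'joint_pos': array([ 1.21400381e+00,  5.33042237e-02,  1.61415197e+00, -1.94478530e-05,
        1.47598486e+00, -1.18982567e-01]), 'dq': array([ 1.96981936e-04, -1.31902591e-03, -2.53748552e-03,  5.66570424e-05,
       -1.84439225e-05, -1.53045859e-03]), 'joint_efforts': array([-1.59936658e-04, -3.94904530e+01, -3.71363389e+01, -9.51520087e-05,
        3.89668174e-03,  5.42269888e-06]), 'tcp_pos': array([0.14704107, 0.60690936, 0.24418045]), 'eef_rot': array([ 1.18624010e-01,  9.92938815e-01, -9.00455703e-04, -2.08381609e-04]), 'force': array([-0.30499406, -0.56748682,  0.19600031]), 'moment': array([ 0.01475515, -0.0251659 ,  0.00084672]), 'finger_force': 0.0, 'width': 0.0854294266567029}
```

View pics/scene0.png

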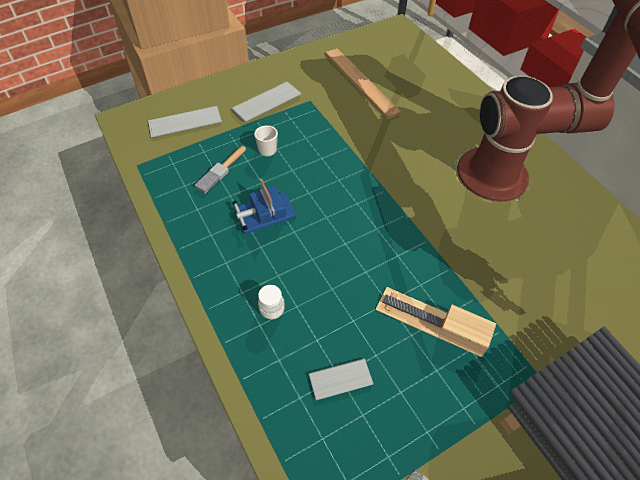

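View pics/top0.png

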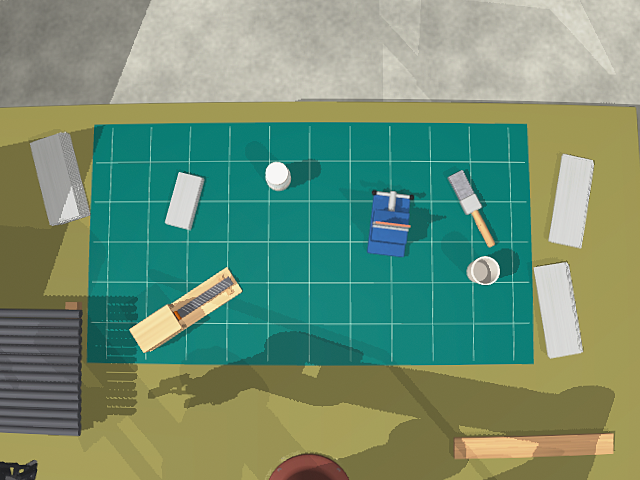

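Scene shows the rack near (437,320), the vice near (265,205), pot, brush, jar and blanks. Top shows the rack from (155,340) (hood) to (230,275) (tip end), and the vice edge near (391,226). I'll enlarge these.

```bash
python3 - <<'E'
from h import *
a=cv2.imread('pics/scene0.png');b=cv2.imread('pics/top0.png')
def c(i,x,y,w,h,W,H):return cv2.resize(i[y:y+h,x:x+w],(W,H),interpolation=cv2.INTER_CUBIC)
cv2.imwrite('pics/crop.png',np.vstack([np.hstack([c(b,122,258,128,96,400,300),c(b,355,180,80,60+20,400,300) if 0 else c(b,350,180,100,75,400,300)]),np.hstack([c(a,370,275,133,100,400,300),c(a,225,170,80,60,400,300)])]))
s=snap('top')
hsv=cv2.cvtColor(b,cv2.COLOR_BGR2HSV)
m=cv2.inRange(hsv,(10,60,120),(28,200,255));m[:, :120]=0;m[:,250:]=0;m[:260]=0;m[360:]=0
m=cv2.morphologyEx(m,cv2.MORPH_CLOSE,np.ones((9,9)))
cs=max(cv2.findContours(m,0,2)[0],key=cv2.contourArea);r=cv2.minAreaRect(cs);p=cv2.boxPoints(r);print(r,p.tolist());print(onz(s,p,0.004).round(4).tolist());print(onz(s,p,0.055).round(4).tolist())
E
```

```text
((185.12255859375, 310.0740966796875), (30.547914505004883, 116.40644836425781), 56.80243682861328) [[128.055908203125, 329.160888671875], [225.46337890625, 265.4251708984375], [242.189208984375, 290.9873046875], [144.78173828125, 354.7230224609375]]
[[0.403, 0.4434, 0.004], [0.5602, 0.2034, 0.004], [0.498, 0.1618, 0.004], [0.3412, 0.4006, 0.004]]
[[0.4064, 0.4263, 0.055], [0.5578, 0.195, 0.055], [0.4979, 0.1548, 0.055], [0.3468, 0.385, 0.055]]
```

View pics/crop.png

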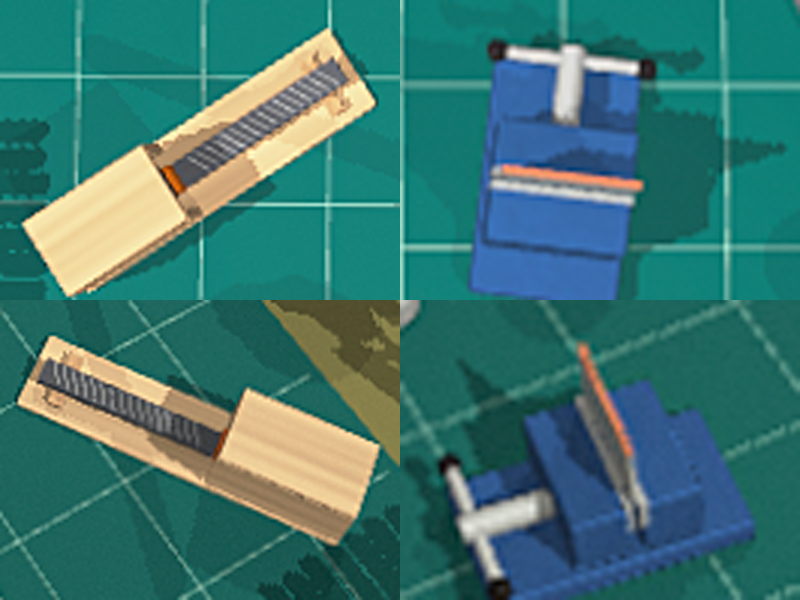

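Crops: blade tip about (231.4,281) top / (385,298.5) scene; blade at hood about (180,315) top; orange upper sheet edge (374.5,223)–(410.5,226.3) top, (261,179)–(271.5,201) scene.

```bash
python3 - <<'E'
from h import *
t=snap('top');s=snap('scene')
b=t['frame'].astype(int);a=s['frame'].astype(int)
def ends(im,x0,y0,x1,y1):
    c=im[y0:y1,x0:x1];m=(c[:,:,0]>190)&(c[:,:,0]-c[:,:,2]>60)
    y,x=np.nonzero(m);p=np.c_[x+x0,y+y0].astype(float);mu=p.mean(0);u=np.linalg.svd(p-mu)[2][0];d=(p-mu)@u
    return mu,mu+u*(d.min()-.4),mu+u*(d.max()+.4),len(p)
et=ends(b,365,210,420,240);es=ends(a,250,170,285,215);print(et,es)
print('mid',tri(t,et[0],s,es[0]))
for i,j in((1,1),(1,2),(2,1),(2,2)):print(i,j,tri(t,et[i],s,es[j]))
pz=onz(t,[et[0],et[1],et[2]],.1);print(pz, np.linalg.norm(pz[1]-pz[2]))
pz=onz(s,[es[0],es[1],es[2]],.1);print(pz, np.linalg.norm(pz[1]-pz[2]))
print('tip',tri(t,(231.4,281),s,(385,298.5)),onz(t,[(231.4,281),(180.2,315)],.018),onz(s,[(385,298.5),(441.5,321.5)],.018))
# hood top
B=[(122+x/3.125,258+y/3.125) for x,y in((148,145),(188,218),(22,225),(70,297))]
print(onz(t,B,.055))
S=[(370+x/3.,275+y/3.) for x,y in((247,88),(210,157),(378,147),(352,216))]
print(onz(s,S,.055))
print(bot.get_obs()['clock'])
E
```

```text
(array([392.5       , 223.91176471]), array([375.48806933, 221.94524516]), array([409.41798886, 225.86742491]), 68) (array([265.5, 189.5]), array([260.54801883, 178.76802556]), array([270.45198117, 200.23197444]), 18)
mid (array([ 0.6514651 , -0.1934974 ,  0.09764577]), np.float64(0.0009521306792296346))
1 1 (array([ 0.65942934, -0.15467005,  0.18002205]), np.float64(0.03212900899606451))
1 2 (array([ 0.65606918, -0.15465816,  0.09781935]), np.float64(0.0013123365719312431))
2 1 (array([ 0.64696718, -0.23211278,  0.09910681]), np.float64(0.001210174737403556))
2 2 (array([ 0.64267271, -0.23582616,  0.0072645 ]), np.float64(0.0347458081593487))
[[ 0.65077678 -0.19294304  0.1       ]
 [ 0.6552415  -0.15409262  0.1       ]
 [ 0.64634514 -0.23164371  0.1       ]] 0.07805969973997333
[[ 0.65255327 -0.19193239  0.1       ]
 [ 0.64771539 -0.23176844  0.1       ]
 [ 0.65723791 -0.1534283   0.1       ]] 0.07891677042120704
tip (array([0.52158626, 0.18890135, 0.00443157]), np.float64(0.001690200592013448)) [[0.52197716 0.18626091 0.018     ]
 [0.43942698 0.31017218 0.018     ]] [[0.52630788 0.19446966 0.018     ]
 [0.44313365 0.31238159 0.018     ]]
[[0.46559865 0.32739849 0.055     ]
 [0.41102961 0.29609482 0.055     ]
 [0.40440739 0.42383577 0.055     ]
 [0.35069637 0.38595119 0.055     ]]
[[0.41142858 0.29973783 0.055     ]
 [0.47267337 0.33202971 0.055     ]
 [0.35410506 0.3909739  0.055     ]
 [0.40867603 0.42429038 0.055     ]]
0.25
```

```bash
python3 -m handwheel '[[0.0403,-0.0424,-0.012,0,0,-5.4],[0.0403,-0.0424,-0.012,0,0,-5.4],[0.0403,-0.0424,-0.012,0,0,-5.4],[0.0403,-0.0424,-0.012,0,0,-5.4],[0.0403,-0.0424,-0.012,0,0,-5.4],[0.0403,-0.0424,-0.012,0,0,-5.4],[0.0403,-0.0424,-0.012,0,0,-5.4],[0.0403,-0.0424,-0.012,0,0,-5.4],[0,0,-0.03,0,0,0],[0,0,-0.01,0,0,0]]' 120 60
python3 - <<'E'
from h import *
t=snap('top','top1.png');s=snap('scene','scene1.png')
a=s['frame'][:,:,::-1];b=t['frame'][:,:,::-1]
def c(i,x,y,w,h,W,H):return cv2.resize(i[y:y+h,x:x+w],(W,H),interpolation=cv2.INTER_CUBIC)
cv2.imwrite('pics/crop1.png',np.hstack([c(b,140,230,120,120,400,400),c(a,350,220,140,140,400,400)]))
o=bot.get_obs();print(o['tcp_pos'],o['eef_rot'],o['width'],o['clock'])
E
```

```text
clock: 1.5
tcp_pos: [0.4687, 0.2671, 0.1071]
eef_rot: [0.476, 0.879, -0.001, -0.001]
force: [-1.1, 0.1, 0.2]
width: 0.0454
finger_force: 0.0
[0.46836786 0.26807695 0.1078244 ] [ 0.47553998  0.8796927  -0.00118154 -0.00104259] 0.04478277463316872 1.6
```

View pics/crop1.png

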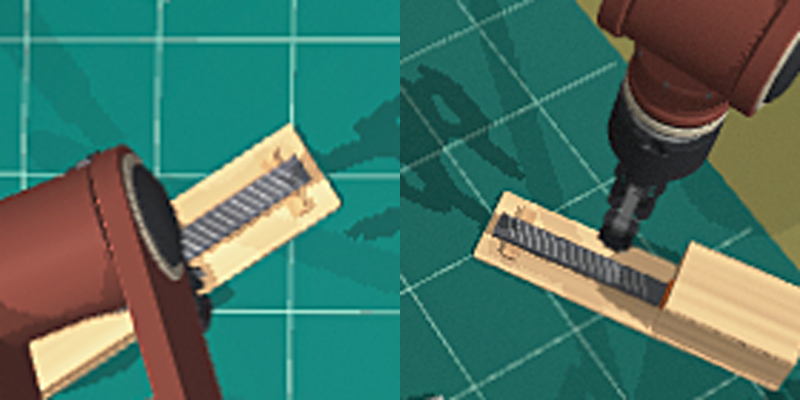

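The gripper hangs above the blade with its line of closing across the blade; blade and rack are as measured. Descending.

```bash
python3 -m handwheel '[[0.001,0,-0.03,0,0,0],[0,0,-0.025,0,0,0],[0,0,-0.015,0,0,0],[0,0,-0.01,0,0,0],[0,0,-0.006,0,0,0],[0,0,0,0,0,0],[0,0,0,0,0,0],[0,0,0,0,0,0],[0,0,0,0,0,0],[0,0,0,0,0,0]]'; python3 -m handwheel '[[0,0,0,0,0,0],[0,0,0,0,0,0],[0,0,0,0,0,0],[0,0,0,0,0,0],[0,0,0,0,0,0],[0,0,0,0,0,0],[0,0,0,0,0,0],[0,0,0.004,0,0,0],[0,0,0.004,0,0,0],[0,0,0,0,0,0]]' 255 90
```

```text
clock: 2.85
tcp_pos: [0.4707, 0.2682, 0.0235]
eef_rot: [0.476, 0.88, 0.0, 0.0]
force: [1.0, -0.4, 0.2]
width: 0.0452
finger_force: 0.0
clock: 4.1
tcp_pos: [0.4705, 0.2681, 0.0312]
eef_rot: [0.476, 0.88, -0.0, -0.0]
force: [-0.7, -0.3, -2.2]
width: 0.0184
finger_force: 88.3
```

```bash
python3 -m handwheel '[[0.004,-0.006,0,0,0,0],[0.0085,-0.013,0,0,0,0],[0.0095,-0.0145,0,0,0,0],[0.0095,-0.0145,0,0,0,0],[0.0095,-0.0145,0,0,0,0],[0.0095,-0.0145,0,0,0,0],[0.0095,-0.0145,0,0,0,0],[0.0085,-0.013,0,0,0,0],[0.004,-0.006,0.005,0,0,0],[0,0,0.01,0,0,0]]'
python3 - <<'E'
from h import *
t=snap('top','top2.png');s=snap('scene','scene2.png')
a=s['frame'][:,:,::-1];b=t['frame'][:,:,::-1]
def c(i,x,y,w,h,W,H):return cv2.resize(i[y:y+h,x:x+w],(W,H),interpolation=cv2.INTER_CUBIC)
cv2.imwrite('pics/crop2.png',np.hstack([c(b,140,210,140,140,400,400),c(a,330,210,160,160,400,400)]))
E
```

```text
clock: 5.35
tcp_pos: [0.543, 0.1573, 0.0464]
eef_rot: [0.476, 0.879, -0.0, -0.0]
force: [0.0, 1.1, -1.7]
width: 0.0181
finger_force: 88.3
```

View pics/crop2.png

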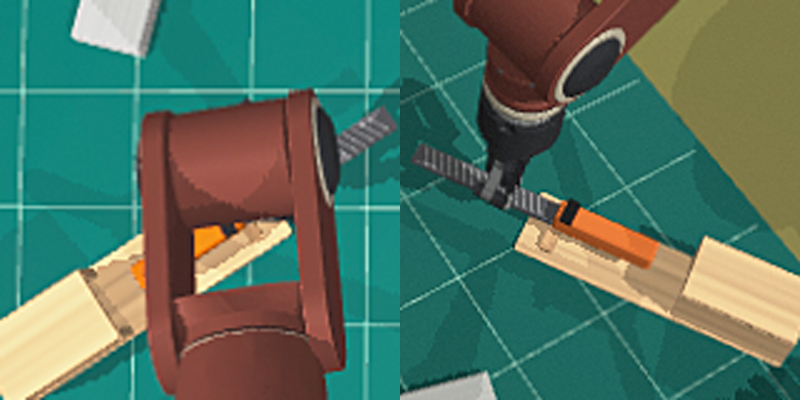

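The file is clear of the hood, handle fully visible in front of the mouth. Raise, turn to lie along x, lower.

```bash
python3 -m handwheel '[[0.001,-0.002,0.02,0,0,0],[0.004,-0.005,0.025,0,0,3],[0.009,-0.01,0.01,0,0,9],[0.009,-0.01,0,0,0,9],[0.009,-0.01,0,0,0,9],[0.009,-0.01,0,0,0,9],[0.009,-0.01,0,0,0,9],[0.008,-0.01,-0.01,0,0,6],[0.005,-0.005,-0.02,0,0,2.8],[0.003,-0.003,-0.015,0,0,0]]'; python3 -m handwheel '[[0,0,-0.015,0,0,0],[0,0,-0.01,0,0,0],[0,0,-0.006,0,0,0],[0,0,-0.002,0,0,0],[0,0,0,0,0,0],[0,0,0,0,0,0],[0,0,0,0,0,0],[0,0,0,0,0,0],[0,0,0,0,0,0],[0,0,0,0,0,0]]'
```

```text
clock: 6.7
tcp_pos: [0.6094, 0.0828, 0.0566]
eef_rot: [0.0, 1.0, 0.0, 0.0]
force: [-0.7, 0.5, -2.0]
width: 0.0186
finger_force: 88.5
clock: 7.95
tcp_pos: [0.6091, 0.0827, 0.0233]
eef_rot: [0.0, 1.0, -0.0, -0.0]
force: [0.3, 0.0, -2.0]
width: 0.0182
finger_force: 88.5
```

```bash
python3 -m handwheel '[[-0.004,0.004,0,0,0,0],[-0.003,0.003,0,0,0,0],[0,0,-0.001,0,0,0],[0,0,-0.001,0,0,0],[0,0,-0.001,0,0,0],[0,0,-0.0005,0,0,0],[0,0,0,0,0,0],[0,0,0,0,0,0],[0,0,0,0,0,0],[0,0,0,0,0,0]]'; python3 -m handwheel '[[0,0,0,0,0,0],[0,0,0,0,0,0],[0,0,0,0,0,0],[0,0,0,0,0,0],[0,0,0,0,0,0],[0,0,0.02,0,0,0],[-0.01,0,0.04,0,0,0],[-0.03,0,0.05,0,0,0],[-0.03,0,0.03,0,0,0],[-0.03,0,0,0,0,0]]' 100
```

```text
clock: 9.2
tcp_pos: [0.6022, 0.0896, 0.0198]
eef_rot: [0.0, 1.0, -0.0, 0.0]
force: [-0.0, -0.3, -1.2]
width: 0.0185
finger_force: 88.6
clock: 10.45
tcp_pos: [0.5039, 0.0898, 0.1655]
eef_rot: [0.0, 1.0, 0.0, 0.005]
force: [0.0, -1.3, -0.5]
width: 0.0521
finger_force: 0.0
```

```bash
cat > m.py <<'E'
from h import *
def orange(s,z,c,rad=.2,show=True):
    f=s['frame'];hsv=cv2.cvtColor(f,cv2.COLOR_RGB2HSV)
    m=cv2.inRange(hsv,(5,190,120),(16,255,255))
    n,l,st,ce=cv2.connectedComponentsWithStats(m)
    for i in range(1,n):
        if st[i,4]>15:
            q=np.argwhere(l==i)[:,::-1].astype(np.float32);r=cv2.minAreaRect(q);p=cv2.boxPoints(r)
            print(st[i].tolist(),onz(s,[ce[i]],z).round(4).tolist(),onz(s,p,z).round(4).tolist())
E
python3 - <<'E'
from m import *
t=snap('top','top3.png');s=snap('scene','scene3.png')
orange(t,.02,None);print();orange(s,.02,None)
a=s['frame'][:,:,::-1];b=t['frame'][:,:,::-1]
def c(i,x,y,w,h,W,H):return cv2.resize(i[y:y+h,x:x+w],(W,H),interpolation=cv2.INTER_CUBIC)
x,y=proj(s,[.55,.09,.01])[0].astype(int);print(x,y);X,Y=proj(t,[.55,.09,.01])[0].astype(int);print(X,Y)
cv2.imwrite('pics/crop3.png',np.hstack([c(b,X-75,Y-75,150,150,400,400),c(a,x-75,y-75,150,150,400,400)]))
E
```

```text
[353, 250, 36, 26, 294] [[0.4967, 0.0916, 0.02]] [[0.5473, 0.0773, 0.02], [0.4455, 0.0769, 0.02], [0.451, 0.1061, 0.02], [0.5514, 0.1058, 0.02]]
353 272
271 269
```

View pics/crop3.png

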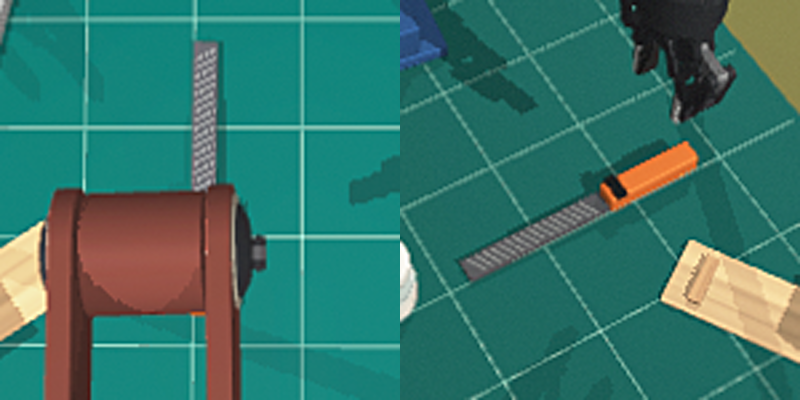

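The file lies flat along x, handle toward the robot, tip at (273,209) in top; the gripper is beside/above the handle.

```bash
python3 - <<'E'
from m import *
t=snap('top')
print(onz(t,[(273.3,209.3)],.006),onz(t,[(272.2,264)],.009),bot.get_obs()['tcp_pos'],bot.get_obs()['eef_rot'])
E
python3 -m handwheel '[[-0.003,0,-0.03,0,0,0],[0,0,-0.03,0,0,0],[0,0,-0.03,0,0,0],[0,0,-0.02,0,0,0],[0,0,-0.01,0,0,0],[0,0,0,0,0,0],[0,0,0,0,0,0],[0,0,0,0,0,0],[0,0,0,0,0,0],[0,0,0,0,0,0]]'
```

```text
[[0.69796223 0.0870846  0.006     ]] [[0.56361911 0.08856782 0.009     ]] [0.5018126  0.08981252 0.16139538] [9.51074254e-05 9.99999088e-01 3.75214113e-05 1.34651068e-03]
clock: 11.85
tcp_pos: [0.4993, 0.0897, 0.0401]
eef_rot: [0.0, 1.0, 0.0, 0.0]
force: [-0.5, 0.1, 0.1]
width: 0.0517
finger_force: 0.0
```

```bash
python3 -m handwheel '[[-0.001,0,-0.01,0,0,0],[0,0,-0.008,0,0,0],[0,0,-0.004,0,0,0],[0,0,-0.001,0,0,0],[0,0,0,0,0,0],[0,0,0,0,0,0],[0,0,0,0,0,0],[0,0,0,0,0,0],[0,0,0,0,0,0],[0,0,0,0,0,0]]'; python3 -m handwheel '[[0,0,0,0,0,0],[0,0,0,0,0,0],[0,0,0,0,0,0],[0,0,0,0,0,0],[0,0,0,0,0,0],[0,0,0,0,0,0],[0,0,0.005,0,-1,0],[0,0,0.02,0,-0.9,0],[0,0,0.03,0,0,0],[0,0,0.03,0,0,0]]' 255 115
```

```text
clock: 13.1
tcp_pos: [0.4981, 0.0897, 0.0168]
eef_rot: [0.0, 1.0, -0.0, 0.0]
force: [0.7, -0.7, 0.2]
width: 0.0518
finger_force: 0.0
clock: 14.35
tcp_pos: [0.4971, 0.0897, 0.1015]
eef_rot: [0.0, 1.0, 0.0, 0.016]
force: [1.0, -0.0, -1.9]
width: 0.0217
finger_force: 112.8
```

```bash
python3 -m handwheel '[[-0.001,-0.015,0.02,0,0,0],[-0.003,-0.035,0.018,0,0,-1],[-0.003,-0.04,0,0,0,-1.2],[-0.003,-0.04,0,0,0,-1.2],[-0.003,-0.04,0,0,0,-1.2],[-0.003,-0.04,0,0,0,-1.2],[-0.0025,-0.035,0,0,0,-0.9],[-0.001,-0.018,0,0,0,0],[0,0,0,0,0,0],[0,0,0,0,0,0]]'
python3 - <<'E'
from m import *
o=bot.get_obs();print(o['tcp_pos'],o['eef_rot'],o['force'],o['moment'])
t=snap('top','top4.png');s=snap('scene','scene4.png')
a=s['frame'][:,:,::-1];b=t['frame'][:,:,::-1]
def c(i,x,y,w,h,W,H):return cv2.resize(i[y:y+h,x:x+w],(W,H),interpolation=cv2.INTER_CUBIC)
P=[.58,-.18,.12]
x,y=proj(s,P)[0].astype(int);X,Y=proj(t,P)[0].astype(int);print(x-60,y-60,X-60,Y-60)
cv2.imwrite('pics/crop4.png',np.hstack([c(b,X-60,Y-60,120,120,400,400),c(a,x-60,y-60,120,120,400,400)]))
E
```

```text
clock: 15.6
tcp_pos: [0.4785, -0.1723, 0.1394]
eef_rot: [0.058, 0.998, -0.001, 0.016]
force: [-0.7, 0.2, -2.1]
width: 0.0217
finger_force: 113.1
[ 0.47849046 -0.17233077  0.13939919] [ 5.82091352e-02  9.98171418e-01 -5.67091040e-04  1.62848294e-02] [-0.70289374  0.24484177 -2.13371376] [-0.03184585  0.25090357  0.01916318]
232 117 328 194
```

View pics/crop4.png

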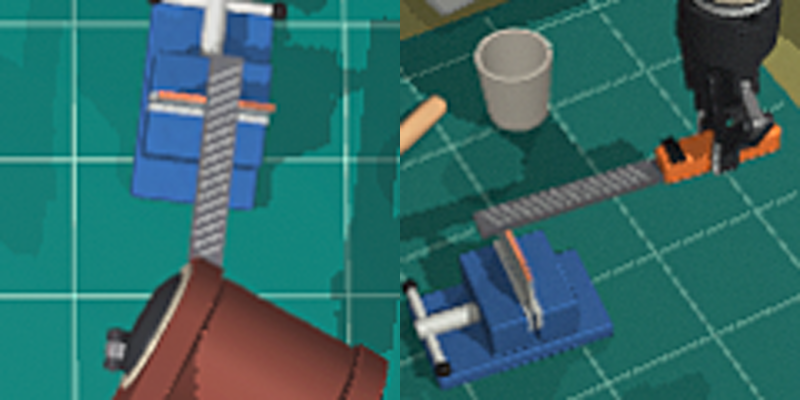

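Top: blade crosses the sheet squarely with tip at about (396.4,210.5); scene: tip end at about (256.5,184), above the sheet.

```bash
python3 - <<'E'
from m import *
t=snap('top');s=snap('scene')
tip=np.array([.4785+.1986,-.1723-.0233,.135]); print(proj(t,tip),proj(s,tip),proj(s,tip-[0,0,.005]))
print(tri(t,(396.4,210.5),s,(256.5,183.5)))
# blade axis direction in top and the heights via scene
for im,s_,n,win in((t['frame'],t,'top',(384,205,402,262)),(s['frame'],s,'sc',(250,158,312,192))):
    x0,y0,x1,y1=win;f=im[y0:y1,x0:x1].astype(int);m=(np.ptp(f,axis=2)<28)&(f.mean(2)>40)
    m=m.astype(np.uint8);nn,l,st,c=cv2.connectedComponentsWithStats(m);i=1+st[1:,4].argmax()
    q=np.argwhere(l==i)[:,::-1]+[x0,y0];v=cv2.fitLine(q.astype(np.float32),cv2.DIST_L1,0,.01,.01).ravel();print(n,len(q),v)
    p=onz(s_,[v[2:]-20*v[:2],v[2:]+20*v[:2]],.135);print(p,np.degrees(np.arctan2(*(p[1]-p[0])[[1,0]])))
E
```

```text
[[395.50669071 210.29654806]] [[255.10586146 183.23491561]] [[255.29002554 184.52526038]]
(array([ 0.67522573, -0.19680268,  0.13221566]), np.float64(0.00423407410591716))
top 557 [ 5.9570268e-02 -9.9822414e-01  3.9125626e+02  2.5470175e+02]
[[ 0.53397153 -0.1821728   0.135     ]
 [ 0.62243918 -0.18820747  0.135     ]] -3.9022942749966125
sc 486 [  0.9510467   -0.30904713 297.45126    170.803     ]
[[ 0.61587916 -0.18552246  0.135     ]
 [ 0.50956126 -0.17554542  0.135     ]] 174.63897313185814
```

```bash
cat > f.py <<'E'
from h import *
a=[]
for _ in range(3): a.append(bot.get_obs())
m=lambda k:np.mean([x[k] for x in a],0)
print(a[-1]['clock'],m('tcp_pos').round(4),m('force').round(2),m('moment').round(3))
E
python3 -m handwheel '[[0,0,-0.008,0,0,0],[0,0,-0.008,0,0,0],[0,0,-0.006,0,0,0],[0,0,-0.003,0,0,0],[0,0,-0.001,0,0,0],[0,0,0,0,0,0],[0,0,0,0,0,0],[0,0,0,0,0,0],[0,0,0,0,0,0],[0,0,0,0,0,0]]'; python3 f.py
python3 -m handwheel '[[0,0,-0.0005,0,0,0],[0,0,-0.0005,0,0,0],[0,0,-0.0005,0,0,0],[0,0,-0.0005,0,0,0],[0,0,0,0,0,0],[0,0,0,0,0,0],[0,0,0,0,0,0],[0,0,0,0,0,0],[0,0,0,0,0,0],[0,0,0,0,0,0]]'; python3 f.py
```

```text
clock: 17.05
tcp_pos: [0.4786, -0.1733, 0.1138]
eef_rot: [0.059, 0.998, -0.001, 0.017]
force: [0.4, -0.2, -2.6]
width: 0.0218
finger_force: 113.1
17.05 [ 0.4786 -0.1733  0.1138] [ 0.38 -0.16 -2.56] [-0.016  0.21  -0.024]
clock: 18.3
tcp_pos: [0.4786, -0.1733, 0.1118]
eef_rot: [0.059, 0.998, -0.001, 0.017]
force: [0.2, -0.6, -2.3]
width: 0.0221
finger_force: 113.1
18.3 [ 0.4786 -0.1733  0.1118] [ 0.19 -0.63 -2.27] [0.006 0.233 0.024]
```

```bash
python3 -m handwheel '[[0,0,-0.0005,0,0,0],[0,0,-0.0005,0,0,0],[0,0,0,0,0,0],[0,0,0,0,0,0],[0,0,0,0,0,0],[0,0,0,0,0,0],[0,0,0,0,0,0],[0,0,0,0,0,0],[0,0,0,0,0,0],[0,0,0,0,0,0]]'; python3 f.py
```

```text
clock: 19.55
tcp_pos: [0.4786, -0.1733, 0.1108]
eef_rot: [0.059, 0.998, -0.001, 0.017]
force: [0.0, -0.1, -1.4]
width: 0.0213
finger_force: 113.1
19.55 [ 0.4786 -0.1733  0.1108] [ 0.03 -0.14 -1.42] [-0.015  0.062  0.025]
```

```bash
python3 -m handwheel '[[0,0,-0.0005,0,0,0],[0,0,-0.0003,0,0,0],[0,0,0,0,0,0],[0,0,0,0,0,0],[0,0,0,0,0,0],[0,0,0,0,0,0],[0,0,0,0,0,0],[0,0,0,0,0,0],[0,0,0,0,0,0],[0,0,0,0,0,0]]'; python3 f.py
```

```text
clock: 20.8
tcp_pos: [0.4787, -0.1733, 0.1101]
eef_rot: [0.059, 0.998, -0.001, 0.017]
force: [-0.6, 0.0, -0.7]
width: 0.0218
finger_force: 113.3
20.8 [ 0.4787 -0.1733  0.1101] [-0.63  0.01 -0.68] [-0.078 -0.111 -0.006]
```

```bash
python3 -m handwheel '[[0.003,-0.0003,0,0,0,0],[0.003,-0.0004,0,0,0,0],[0.003,-0.0003,0.0001,0,0,0],[0.003,-0.0004,0,0,0,0],[0.003,-0.0003,0.0001,0,0,0],[0.003,-0.0004,0.0001,0,0,0],[0.003,-0.0003,0,0,0,0],[0.003,-0.0004,0.0001,0,0,0],[0,0,0,0,0,0],[0,0,0,0,0,0]]'; python3 f.py
```

```text
clock: 22.05
tcp_pos: [0.5027, -0.1761, 0.1104]
eef_rot: [0.059, 0.998, -0.001, 0.017]
force: [-0.8, 0.3, -0.6]
width: 0.0219
finger_force: 113.4
22.05 [ 0.5027 -0.1761  0.1104] [-0.76  0.34 -0.64] [-0.007  0.021  0.011]
```

```bash
python3 -m handwheel '[[0.003,-0.0003,-0.0001,0,0,0],[0.003,-0.0004,-0.0001,0,0,0],[0.003,-0.0003,0,0,0,0],[0.003,-0.0004,0,0,0,0],[0.003,-0.0003,-0.0001,0,0,0],[0.003,-0.0004,0,0,0,0],[0.003,-0.0003,0,0,0,0],[0.003,-0.0004,0,0,0,0],[0,0,0,0,0,0],[0,0,0,0,0,0]]'; python3 f.py
```

```text
clock: 23.3
tcp_pos: [0.5267, -0.1789, 0.1102]
eef_rot: [0.059, 0.998, -0.001, 0.017]
force: [-1.5, 0.7, -0.1]
width: 0.022
finger_force: 113.5
23.3 [ 0.5267 -0.1789  0.1102] [-1.53  0.65 -0.07] [ 0.071  0.032 -0.042]
```

```bash
python3 -m handwheel '[[0.003,-0.0003,0,0,0,0],[0.003,-0.0004,0,0,0,0],[0.003,-0.0003,0,0,0,0],[0.003,-0.0004,-0.0001,0,0,0],[0.003,-0.0003,0,0,0,0],[0.003,-0.0004,-0.0001,0,0,0],[0.003,-0.0003,0,0,0,0],[0.003,-0.0004,0,0,0,0],[0,0,0,0,0,0],[0,0,0,0,0,0]]'; python3 f.py
```

```text
clock: 24.55
tcp_pos: [0.5508, -0.1817, 0.11]
eef_rot: [0.059, 0.998, -0.001, 0.017]
force: [-1.7, 0.1, 2.9]
width: 0.0215
finger_force: 113.7
24.55 [ 0.5508 -0.1817  0.11  ] [-1.72  0.11  2.88] [0.033 0.04  0.033]
```

```bash
python3 -m handwheel '[[0.003,-0.0003,0.0001,0,0,0],[0.003,-0.0004,0.0001,0,0,0],[0.003,-0.0003,0,0,0,0],[0.003,-0.0004,0.0001,0,0,0],[0.003,-0.0003,0,0,0,0],[0.003,-0.0004,0,0,0,0],[0.003,-0.0003,0,0,0,0],[0,0,0,0,0,0],[0,0,0.006,0,0,0],[0,0,0.015,0,0,0]]'; python3 f.py
python3 -m handwheel '[[0,0,0,0,0,0],[-0.012,0.0014,0,0,0,0],[-0.02,0.0023,0,0,0,0],[-0.02,0.0023,0,0,0,0],[-0.02,0.0023,0,0,0,0],[-0.014,0.0016,0,0,0,0],[-0.007,0.0008,-0.008,0,0,0],[0,0,-0.007,0,0,0],[0,0,-0.003,0,0,0],[0,0,0,0,0,0]]'; python3 f.py
```

```text
clock: 25.8
tcp_pos: [0.5705, -0.1835, 0.1299]
eef_rot: [0.059, 0.998, -0.0, 0.015]
force: [-0.1, -0.2, -2.4]
width: 0.0216
finger_force: 113.1
25.8 [ 0.5705 -0.1835  0.1299] [-0.11 -0.21 -2.41] [ 0.049  0.243 -0.041]
clock: 27.05
tcp_pos: [0.4787, -0.1733, 0.1127]
eef_rot: [0.059, 0.998, -0.001, 0.016]
force: [-0.1, 0.4, -2.3]
width: 0.022
finger_force: 113.1
27.05 [ 0.4787 -0.1733  0.1127] [-0.14  0.44 -2.29] [0.037 0.252 0.   ]
```

```bash
python3 -m handwheel '[[0,0,-0.0012,0,0,0],[0,0,-0.001,0,0,0],[0,0,-0.0006,0,0,0],[0.004,-0.0005,0,0,0,0],[0.006,-0.0007,0.0001,0,0,0],[0.006,-0.0007,0.0001,0,0,0],[0.006,-0.0007,0.0001,0,0,0],[0.006,-0.0007,0,0,0,0],[0.006,-0.0007,0,0,0,0],[0.006,-0.0007,0,0,0,0]]'; python3 f.py
python3 -m handwheel '[[0.006,-0.0007,0,0,0,0],[0.006,-0.0007,0,0,0,0],[0.006,-0.0007,0,0,0,0],[0.006,-0.0007,0,0,0,0],[0.006,-0.0007,0,0,0,0],[0.006,-0.0007,0,0,0,0],[0.006,-0.0007,0,0,0,0],[0.006,-0.0007,0,0,0,0],[0.005,-0.0006,0,0,0,0],[0,0,0,0,0,0]]'; python3 f.py
```

```text
clock: 28.3
tcp_pos: [0.519, -0.1781, 0.1107]
eef_rot: [0.059, 0.998, -0.001, 0.017]
force: [-0.2, 0.3, -1.5]
width: 0.0211
finger_force: 113.2
28.3 [ 0.519  -0.1781  0.1107] [-0.23  0.25 -1.52] [0.024 0.187 0.031]
clock: 29.55
tcp_pos: [0.572, -0.1844, 0.1107]
eef_rot: [0.059, 0.998, -0.001, 0.017]
force: [0.4, -0.3, -0.0]
width: 0.0222
finger_force: 113.2
29.55 [ 0.572  -0.1844  0.1107] [ 0.4  -0.25 -0.01] [-0.033  0.091 -0.062]
```

```bash
python3 -m handwheel '[[0,0,0.006,0,0,0],[0,0,0.015,0,0,0],[-0.008,0.0009,0,0,0,0],[-0.02,0.0023,0,0,0,0],[-0.02,0.0023,0,0,0,0],[-0.02,0.0023,0,0,0,0],[-0.015,0.0018,0,0,0,0],[-0.01,0.0012,-0.008,0,0,0],[0,0,-0.007,0,0,0],[0,0,-0.003,0,0,0]]'; python3 f.py
```

```text
clock: 30.8
tcp_pos: [0.4785, -0.1734, 0.1128]
eef_rot: [0.059, 0.998, -0.001, 0.016]
force: [-0.0, -0.1, -2.0]
width: 0.0217
finger_force: 113.1
30.8 [ 0.4785 -0.1734  0.1128] [-0.03 -0.07 -1.98] [0.017 0.236 0.019]
```

```bash
python3 -m handwheel '[[0,0,-0.0017,0,0,0],[0,0,-0.0012,0,0,0],[0,0,-0.0008,0,0,0],[0,0,0,0,0,0],[0.005,-0.0006,0.0001,0,0,0],[0.006,-0.0007,0.0001,0,0,0],[0.006,-0.0007,0,0,0,0],[0.006,-0.0007,0,0,0,0],[0.006,-0.0007,0,0,0,0],[0.006,-0.0007,0,0,0,0]]'; python3 f.py
```

```text
clock: 32.05
tcp_pos: [0.5141, -0.1777, 0.1103]
eef_rot: [0.059, 0.998, -0.001, 0.017]
force: [-2.0, 0.5, -0.0]
width: 0.0219
finger_force: 113.4
32.05 [ 0.5141 -0.1777  0.1103] [-1.96  0.5  -0.03] [-0.003  0.102  0.025]
```

Good pressure (about 2 N); finishing stroke 3.

```bash
python3 -m handwheel '[[0.006,-0.0007,0,0,0,0],[0.006,-0.0007,0,0,0,0],[0.006,-0.0007,0,0,0,0],[0.006,-0.0007,0,0,0,0],[0.006,-0.0007,0.0001,0,0,0],[0.006,-0.0007,0,0,0,0],[0.006,-0.0007,0,0,0,0],[0.006,-0.0007,0,0,0,0],[0.006,-0.0007,0,0,0,0],[0.005,-0.0006,0,0,0,0]]'; python3 f.py; python3 -m handwheel '[[0,0,0.006,0,0,0],[0,0,0.015,0,0,0],[-0.005,0.005,0.02,0,0,0],[-0.01,0.015,0.01,0,0,1],[-0.01,0.03,0,0,0,1],[-0.01,0.035,0,0,0,1],[-0.01,0.035,0,0,0,1],[-0.01,0.035,0,0,0,1],[-0.01,0.035,0,0,0,1],[-0.01,0.035,0,0,0,0.7]]'; python3 f.py
```

```text
clock: 33.3
tcp_pos: [0.573, -0.1846, 0.1104]
eef_rot: [0.059, 0.998, -0.001, 0.017]
force: [-2.3, 1.0, 1.8]
width: 0.022
finger_force: 113.7
33.3 [ 0.573  -0.1846  0.1104] [-2.28  1.05  1.84] [ 0.063  0.263 -0.046]
clock: 34.55
tcp_pos: [0.4973, 0.0418, 0.1631]
eef_rot: [0.0, 1.0, 0.0, 0.018]
force: [0.7, -0.5, -2.3]
width: 0.0217
finger_force: 113.1
34.55 [0.4973 0.0418 0.1631] [ 0.65 -0.49 -2.29] [0.006 0.14  0.055]
```

```bash
python3 -m handwheel '[[0,0.025,-0.01,0,0.9,0],[0,0.02,-0.03,0,1,0],[0,0.004,-0.035,0,0,0],[0,0,-0.03,0,0,0],[0,0,-0.02,0,0,0],[0,0,-0.01,0,0,0],[0,0,-0.004,0,0,0],[0,0,0,0,0,0],[0,0,0,0,0,0],[0,0,0,0,0,0]]'; python3 f.py
```

```text
clock: 35.8
tcp_pos: [0.4982, 0.0895, 0.023]
eef_rot: [0.0, 1.0, 0.0, 0.001]
force: [-0.5, 0.3, -2.8]
width: 0.0214
finger_force: 113.1
35.8 [0.4982 0.0895 0.023 ] [-0.47  0.34 -2.8 ] [-0.003  0.198  0.029]
```

```bash
python3 -m handwheel '[[0,0,-0.002,0,0,0],[0,0,-0.0015,0,0,0],[0,0,-0.001,0,0,0],[0,0,-0.001,0,0,0],[0,0,0,0,0,0],[0,0,0,0,0,0],[0,0,0,0,0,0],[0,0,0,0,0,0],[0,0,0,0,0,0],[0,0,0,0,0,0]]'; python3 f.py
```

```text
clock: 37.05
tcp_pos: [0.4978, 0.0895, 0.0171]
eef_rot: [0.0, 1.0, 0.0, 0.0]
force: [-2.9, -0.7, 4.9]
width: 0.0219
finger_force: 114.0
37.05 [0.4978 0.0895 0.0171] [-2.95 -0.66  4.9 ] [-0.044  0.404  0.029]
```

Touching down; release, rise straight up, and retreat.

```bash
python3 -m handwheel '[[0,0,0,0,0,0],[0,0,0,0,0,0],[0,0,0,0,0,0],[0,0,0,0,0,0],[0,0,0,0,0,0],[0,0,0.015,0,0,0],[0,0,0.03,0,0,0],[0,0,0.05,0,0,0],[-0.02,0,0.05,0,0,0],[-0.03,0,0.04,0,0,0]]' 100; python3 -m handwheel '[[-0.02,0.03,0.02,0,0,0],[-0.02,0.04,0.02,0,0,0],[0,0.05,0.02,0,0,0],[0,0.05,0,0,0,0],[0,0.05,0,0,0,0],[0,0.03,0,0,0,0],[0,0,0,0,0,0],[0,0,0,0,0,0],[0,0,0,0,0,0],[0,0,0,0,0,0]]'
python3 - <<'E'
from m import *
t=snap('top','top5.png');s=snap('scene','scene5.png')
cv2.imwrite('pics/end.png',np.hstack([x['frame'][:,:,::-1][90:390,70:470] if i==0 else x['frame'][:,:,::-1][110:410,140:540] for i,x in enumerate((t,s))]))
E
```

```text
clock: 38.3
tcp_pos: [0.448, 0.0895, 0.2057]
eef_rot: [0.0, 1.0, 0.0, 0.002]
force: [-0.2, 0.8, 0.1]
width: 0.0519
finger_force: 0.0
clock: 39.55
tcp_pos: [0.4078, 0.3387, 0.262]
eef_rot: [0.001, 1.0, 0.0, 0.0]
force: [0.0, -0.5, 0.6]
width: 0.0521
finger_force: 0.0
```

View pics/end.png

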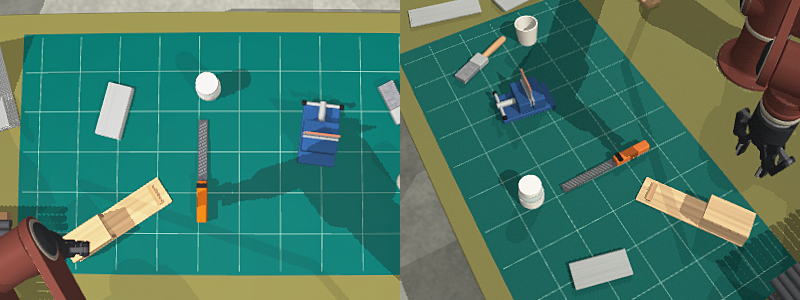

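The file lies flat at about (273,265) in the full top image, clear of rack and vice. Everything else is where it was, and the arm is clear.

```bash
python3 -c "
from cell import bot
print(bot.finish_job())"
```

```text
the job is handed in; nothing more can be done
None
```

The job is handed in at about 40 s: the file was drawn out by its blade, regripped by the handle, pushed over the sheet three times with a lift after each stroke, and laid flat on the bench with nothing else moved; stroke 2 was lighter than the others, at an estimated 1–2 N, and I did not confirm its contact all the way along.

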